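# Seat a roller between centring cones and proof-pull the draw gauge

### The arm

A 6-joint arm with a two-finger parallel gripper is mounted at the origin on the work surface. World frame = base frame: x ahead of the robot, y to its left, z up, the work surface at z = 0. Lengths are in m, angles in degrees, forces in N, time in s.
With the tool pointing down it reaches from about 0.3 to 0.825 m from the base axis. Payload 5.4 kg.
Tool frame: the origin (TCP) lies on the centre line of the jaws, within the pads' length; the fingertips stand tip_reach ahead of it and the grasp point (between the pads) lies 3 mm ahead of it (tip_reach is the distance from the TCP to the fingertips, in m); z points along the fingers, y is the line along which they close (so a half turn about z gives the same grasp; the last joint's range is limited). The gripper opens to 92 mm and grips with 3 to 60 N. Pads are 20 mm wide; open, the fingers measure 128 mm over their backs; the gripper's body (75 mm by 189 mm) begins 69 mm behind the grasp point.
Start: joints at [64.395, 9.076, 91.501, -0, 79.423, -12.038], TCP at [0.135, 0.559, 0.237] pointing down, gripper open.
Joint ranges: [-166.64, 166.64], [-54.1, 131.32], [10.49, 154.53], [-73.88, 253.88], [9.74, 151.15], [-171.62, 171.62]. Speed limits (degrees/s): [147.25, 147.25, 180, 180, 180, 180].

### API

Orientations are given as a 3x3 rotation matrix whose columns are the frame's x, y, z axes.
In Python, from plant import * gives the robot as it stands.
- The arm moves only by the tool apply_moves, never from a script. Its arguments are lists of equal length, an entry for each row: "travel": the shift along the world's x, y, z in mm, a list of three; "spin": the turn about the world's z in rad; "hand": the finger opening in mm, from 0 to 91.9. In form: {"travel": [[tx, ty, tz], ...], "spin": [spin, ...], "hand": [hand, ...]}. A call has 1 to 8 rows; each row shifts and turns the commanded pose from where the row before left it; what a row does not reach is not made up. A row lasts 1/10 s, in which the tool goes at most 50 mm and 8.59 degrees, less where a joint would pass 70% of its speed; a pose out of reach is approached as far as the arm can. A call is refused whole if a number of a shift passes 50 or a number of a turn 0.15, either way. A call with a gripper value outside its range is refused whole. The fingers move at their own pace and stop on an object; "force" is the grip in N (left out, the last holds). Time passes only in rows, so rows that do not move let the fingers close. It gives the time, the measured TCP pose, the force, the opening and the grip force at its end, in the units of the state.
- sense(): the state, without advancing time (a new reading comes with each control period).
- snapshot(name): name is "scene" or "top" or "wrist"; returns (picture, depth): 480x640x3 uint8, red, green, blue; 480x640 float32, m along the optical axis (not along the pixel's ray), 0 where there is no reading.
- camera_model(name): a dict with "K" (3x3 intrinsics, pixels), "T" (4x4, takes a point from camera to world coordinates). Camera axes: x right, y up, looking along -z (the intrinsics and any distortion apply to the point x, -y, -z); pixel columns grow to the right and rows downward; lengths in m; the calibration is good to about 2 mm. A picture is of the moment at which its call begins: read the wrist's pose just before it. camera_model takes no time and is no camera call; for the wrist camera it gives the pose at the moment of the call.
- job_done(): hands the job in; it is judged then, once.
Trained networks look in the newest picture that a camera, given by its name, has taken for a name from the list of things; names that differ only in an ending like _2 or _b are one class to them, and where a whole thing is asked for, a point or a joint stands for the part that bears it (a point fixed in the world has none). Each returns a list of dicts, best first, with "score" (0 to 1); they miss things now and then, are a little off and sometimes report something else, mostly with a low value. They report only what shows in the picture. A call takes as long as a camera call.
- spot_in(camera, query): "point" ([column, row] in pixels, amid what is visible of it).
- silhouettes(camera, query): "pixels" (480x640 bool, what is visible of it) and "point" ([column, row] in pixels, amid what is visible of it).
The state is a dict: "t": time; "qpos": joint angles; "joint_velocities": joint speeds; "effort": joint torques, N m; "eef_pos": TCP position; "tool_rot": TCP orientation; "force": force on the tool from outside, world axes, zero at the start; "moment": the same for the moment, N m; "width": finger opening in m; "grasp_force": force on a finger pad.
Only numpy, scipy, OpenCV 4.12 (cv2) and the standard library are available. Lean on these libraries where they do the work, as an engineer would, in place of code of your own. Each camera call takes 0.05 s, during which the arm holds its last target. There are 200 camera calls.

### The job

Lay the long roller on the two V rests of the centring stand, between its cones (slide the tailstock back first if it is in the way). Then pull the spring gauge's upright handle out, away from its barrel, which draws the tailstock up and clamps the roller, until the pointer stands in the broad dark band; hold it there for about a second without pulling past the band, and lead the handle back by hand until the spring is slack, not letting it snap, so that the roller is left hanging between the two cones, clear of the rests. Leave the other rollers and the wrench where they are.

Things in the scene. Friction and masses are not known exactly. Their poses are not given: they have to be found in the camera images.
- roller: the long roller: urethane tyre on a steel hub, 50 mm in diameter, 120 mm long, about 0.4 kg, with a bore 28 mm wide and 25 mm deep in each end. Origin at its centre on its axis; its own x is the axis; the ends are alike. It starts lying in one of the two saddles of the wooden rack.
- short_roller: bystander: the short roller, 50 mm in diameter, 80 mm long, lying in the rack's other saddle. Origin at its centre, x along its axis.
- rack: fixed wooden rack, plank 290 x 70 x 12 mm, with two saddles in line, centred 75 mm either way along its x. Each saddle has two 10 mm wide V supports, 30 mm either side of its centre, that hold a roller's axis at z = 50 mm along the rack's x; between them the roller's sides are free. Origin under its centre.
- stand: fixed grey centring stand; base plate 300 (y) x 165 (x = -38 to 127) x 15 mm. Origin on the table. Line of centres along its y at x 0, z 62. Headstock at +y (50 mm wide, y 114 to 148, top z 85), its fixed cone pointing to -y; tailstock facing it, with a like cone. Two V rests, 10 mm wide, at y 56 and -2, hold the roller's axis at z 59. Clamped, the cones lift it off them, its centre at y 41.
- head_tip (a point): flat tip of the fixed headstock cone, on the line of centres, at x 0, y 88, z 62 mm of the stand. Both cones grow from 16 mm in diameter at the tip to 39 mm, 25 mm behind it, and enter the roller's bores by 13 mm.
- cradle (a point): a good place for the long roller's centre when it is laid on the rests: at x 0, y 20, z 59 mm of the stand; the roller's axis lies along the stand's y. With the tailstock fully back, there are then 8 mm to the headstock cone's tip and 22 mm to the tailstock cone's tip.
- tail_tip (a point): tip of the tailstock's cone, on the line of centres; it moves with the tailstock. Fully back it is 150 mm from the headstock cone's tip, with the roller clamped 94 mm.
- tail_grip (a point): grip rib on top of the tailstock block: 16 mm along the stand's y, 40 mm along its x, from the block's top at z = 85 mm to z = 116 mm. The point is on the rib's axis at z = 104 mm. Pinch it along y to slide the tailstock.
- tailstock (a joint): how far the tailstock is slid towards the headstock (stand's +y), m: 0 fully back (end stop), about 0.056 with the roller clamped, 0.075 at most. Friction of 3.5 N; it stays where it is left. It starts anywhere from 0 to 0.045; to lay the 120 mm roller in it should be at 0.014 or less.
- gauge (a joint): how far the gauge's slide is pulled out of its barrel, m: 0 slack, 0.06 at most; 450 N/m spring, pulled to the stand's +y. Pointer in the broad dark band: 0.030 to 0.040. Barrel and white scale ride on the tailstock: a pull first draws the tailstock along (gauge near 0.008) and opens the gauge further only once the roller is clamped. Pushed in past slack, it pushes the tailstock back.
- gauge_grip (a point): grip point on the gauge's upright handle, on the stand's +x side (x = 90 mm): a steel bar 14 mm along the stand's y, 26 mm along its x, from z = 28 to 94 mm; the point is on its axis at z = 76 mm. Pinch it along y and pull to the stand's +y. The gauge barrel (28 mm thick) behind it is 50 mm high at most.
- upright_a: bystander: roller standing upright on the table, 54 mm in diameter, 88 mm high, origin under its centre, on the robot's side of the stand
- upright_b: bystander: flanged roller standing upright, 54 mm (flange 72 mm) in diameter, 80 mm high, origin under its centre, beyond the tailstock end of the stand
- wrench: bystander: steel wrench 190 mm long lying flat beyond the stand

How it is judged:
By the outcome, as a careful person would: the job done as asked, in the order asked, and still so for the second after the job is handed in, with the robot touching nothing.
It also fails if it takes over 72 s, if anything falls off the work surface, if the arm or the gripper's body presses on something with over 40 N, if the wrist force passes 120 N, or if a joint passes its speed limit or range.

## Working session

There is one attempt and no reset: what is moved stays moved. The work goes in short steps, Python scripts to look and compute and a tool call to move; the robot and the scene stay as the last step left them, time stands still between calls to the robot, and variables do not carry over. Pictures are saved under pics/ and viewed, at most 10 in all, crops included, and the job is handed in when it is done.

Besides the shell and the picture viewer there is one more tool, called as name(argument=value, ...), one argument or row to a line, values as JSON. apply_moves: Moves the arm, as the interface text tells. Its arguments: {"type":"object","properties":{"travel":{"type":"array"},"spin":{"type":"array"},"hand":{"type":"array"},"force":{"type":"number"}},"required":["travel","spin","hand"]}

```bash
mkdir -p pics; ls; cat > h.py <<'E'
import numpy as np, cv2
from plant import *
def unproj(cm,u,v,d):
    K=cm["K"];K=np.array(K);T=np.array(cm["T"])
    u=np.asarray(u,float);v=np.asarray(v,float);d=np.asarray(d,float)
    x=(u-K[0,2])/K[0,0]*d;y=(v-K[1,2])/K[1,1]*d
    P=np.stack([x,-y,-d,np.ones_like(d)],-1)
    return (P@T.T)[...,:3]
E
python3 - <<'E'
from h import *
s=sense();print({k:np.round(v,3) for k,v in s.items()})
ims=[]
for n in ["scene","top"]:
    p,d=snapshot(n);cm=camera_model(n);print(n,cm)
    cv2.imwrite(f"pics/{n}0.png",p[...,::-1]);np.savez(f"{n}0.npz",p=p,d=d)
    for q in ["roller","short_roller","rack","stand","tail_grip","gauge_grip","tail_tip","upright_a","upright_b","wrench"]:
        for r in silhouettes(n,q)[:2]:
            m=r["pixels"]&(d>0);v,u=np.nonzero(m)
            if len(v)==0: continue
            P=unproj(cm,u,v,d[m]);print(n,q,round(r["score"],2),np.round(r["point"]),len(v),np.round(np.median(P,0),3),np.round(np.percentile(P,2,axis=0),3),np.round(np.percentile(P,98,axis=0),3))
E
```

```text
pics
{'t': np.float64(0.0), 'qpos': array([ 64.394,   9.114,  91.57 ,   0.   ,  79.421, -12.036]), 'joint_velocities': array([ 0.008,  0.01 ,  0.007, -0.109, -0.003,  0.046]), 'effort': array([-1.0000e-03, -3.8558e+01, -3.2211e+01,  7.0000e-02,  3.8000e-02,
       -0.0000e+00]), 'eef_pos': array([0.135, 0.558, 0.236]), 'tool_rot': array([[-0.972,  0.235, -0.001],
       [ 0.235,  0.972, -0.002],
       [ 0.   , -0.002, -1.   ]]), 'force': array([ 0.05,  1.37, -0.53]), 'moment': array([0.061, 0.047, 0.044]), 'grasp_force': np.float64(0.0), 'width': np.float64(0.092)}
scene {'K': array([[477.21900858,   0.        , 325.84279672],
       [  0.        , 477.21900858, 243.83275195],
       [  0.        ,   0.        ,   1.        ]]), 'T': array([[-0.38424563, -0.79007491,  0.47763683,  1.05896249],
       [ 0.92314047, -0.33603512,  0.18679417,  0.11457963],
       [ 0.01292136,  0.51270073,  0.85847015,  0.85400624],
       [ 0.        ,  0.        ,  0.        ,  1.        ]])}
scene roller 0.71 [488. 315.] 2011 [0.643 0.262 0.07 ] [0.575 0.241 0.029] [0.692 0.289 0.076]
scene short_ro
[... 2564 characters left out ...]
 [423. 260.] 2635 [ 0.604 -0.228  0.044] [ 0.497 -0.279  0.017] [ 0.664 -0.099  0.116]
top tail_tip 0.61 [181. 250.] 1463 [0.633 0.258 0.071] [0.575 0.24  0.047] [0.691 0.287 0.077]
top upright_a 0.63 [494. 298.] 1159 [ 0.519 -0.371  0.076] [ 0.485 -0.406  0.004] [ 0.549 -0.35   0.083]
top upright_a 0.59 [345. 340.] 663 [ 0.45  -0.07   0.088] [ 0.424 -0.094  0.007] [ 0.472 -0.047  0.092]
top upright_b 0.63 [494. 298.] 1159 [ 0.519 -0.371  0.076] [ 0.485 -0.406  0.004] [ 0.549 -0.35   0.083]
top upright_b 0.59 [345. 340.] 663 [ 0.45  -0.07   0.088] [ 0.424 -0.094  0.007] [ 0.472 -0.047  0.092]
top wrench 0.83 [379. 186.] 839 [ 0.765 -0.164  0.006] [ 0.693 -0.223 -0.002] [ 0.846 -0.107  0.011]
```

View pics/top0.png

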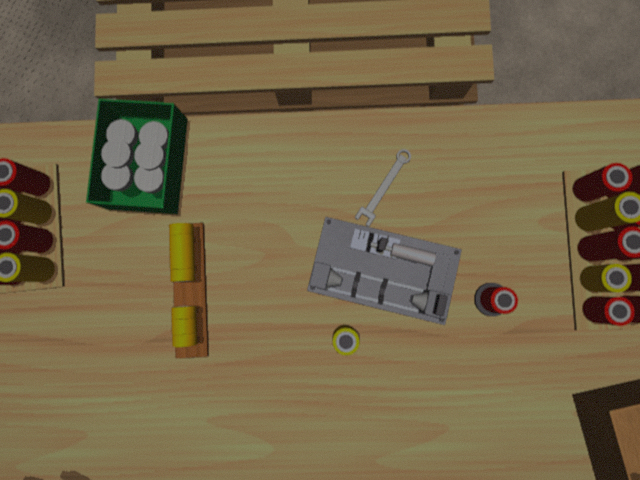

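```bash
python3 - <<'E'
from h import *
P={}
for n in ["scene","top"]:
    z=np.load(n+"0.npz");d=z["d"];cm=camera_model(n)
    u,v=np.meshgrid(np.arange(640),np.arange(480));Q=unproj(cm,u,v,d)[d>0];P[n]=Q
    def rep(name,lo,hi):
        m=np.all((Q>lo)&(Q<hi),1);A=Q[m]
        if len(A)<5: print(n,name,len(A));return
        r=cv2.minAreaRect((A[:,:2]*1000).astype(np.float32));print(n,name,len(A),np.round(np.array(r[0]),1),np.round(r[1],1),round(r[2],1),"z",np.round(np.percentile(A[:,2],[5,50,95]),4), np.round(cv2.PCACompute(A[:,:2],None)[1][0],3))
    rep("roller",[.56,.22,.06],[.71,.30,.09])
    rep("short",[.43,.22,.06],[.53,.30,.09])
    rep("rib",[.45,-.32,.11],[.70,-.1,.13])
    rep("tailblocktop",[.45,-.32,.08],[.615,-.12,.088])
    rep("handle",[.615,-.19,.085],[.66,-.12,.1])
    rep("headtop",[.45,-.1,.080],[.66,.0,.09])
    rep("base",[.45,-.35,.011],[.72,.02,.0185])
    rep("rests",[.5,-.2,.03],[.6,-.05,.055])
E
```

```text
scene roller 1619 [632.4 265.1] [121.4  46.9] 2.2 z [0.0624 0.0719 0.0759] [0.999 0.04 ]
scene short 879 [480.9 260. ] [83.4 46.4] 2.8 z [0.0625 0.0716 0.0762] [0.999 0.047]
scene rib 148 [ 512.6 -252.2] [16.8 40.4] 73.1 z [0.1116 0.116  0.1183] [ 0.96  -0.282]
scene tailblocktop 238 [ 513.2 -250.7] [50.1 50.3] 73.5 z [0.0811 0.0848 0.0871] [-0.685  0.729]
scene handle 108 [ 634.7 -148.8] [14.2 26. ] 74.6 z [0.0864 0.0933 0.0955] [ 0.956 -0.292]
scene headtop 599 [522.7 -42.1] [170.2  53.3] 19.6 z [0.0816 0.0856 0.089 ] [0.93  0.367]
scene base 5897 [ 597.6 -161.6] [252.1 349.6] 8.7 z [0.0128 0.0154 0.0178] [0.297 0.955]
scene rests 210 [ 552.9 -103.8] [111.2  56.5] 72.9 z [0.031  0.0398 0.0456] [0.306 0.952]
top roller 1263 [633.3 265.1] [120.2  46.7] 1.0 z [0.0622 0.0714 0.0761] [1.   0.03]
top short 891 [482.1 259.8] [80.4 47.8] 1.6 z [0.0622 0.0717 0.0762] [0.999 0.042]
top rib 193 [ 513.1 -252.1] [16.7 39.8] 73.8 z [0.1126 0.1155 0.1181] [ 0.96  -0.279]
top tailblocktop 346 [ 514.  -249.3] [51.3 50. ] 74.2 z [0.081  0.0843 0.0871] [0.989 0.146]
top handle 93 [ 635.  -148.9] [14. 26.] 75.1 z [0.0901 0.093  0.0957] [ 0.962 -0.273]
top headtop 633 [522.4 -42.3] [171.6  52.6] 19.9 z [0.0817 0.0854 0.089 ] [0.929 0.37 ]
top base 7018 [ 590.5 -170.3] [246.7 356.5] 1.0 z [0.0121 0.0148 0.0177] [0.294 0.956]
top rests 198 [ 549.2 -122.8] [67.9 54.7] 74.5 z [0.031  0.0397 0.0454] [0.288 0.958]
```

```bash
python3 - <<'E'
from h import *
import plant; print([k for k in dir(plant) if k[0]!='_'])
for n in ["scene","top"]:
    z=np.load(n+"0.npz");d=z["d"];cm=camera_model(n)
    u,v=np.meshgrid(np.arange(640),np.arange(480));Q=unproj(cm,u,v,d)[d>0]
    def rect(A): 
        r=cv2.minAreaRect((A[:,:2]*1000).astype(np.float32));return np.round(r[0],1),np.round(r[1],1),round(r[2],1)
    # base: largest component in stand frame guess
    A=Q[np.all((Q>[.45,-.34,.012])&(Q<[.72,.02,.018]),1)]
    c=np.array([.5965,-.154]);a=np.radians(-16.4);R=np.array([[np.cos(a),-np.sin(a)],[np.sin(a),np.cos(a)]])
    L=(A[:,:2]-c)@R; A=A[(abs(L[:,0])<.095)&(abs(L[:,1])<.16)];print(n,"base",len(A),rect(A))
    A=Q[np.all((Q>[.50,-.1,.082])&(Q<[.66,.0,.088]),1)];print("head",len(A),rect(A))
    A=Q[np.all((Q>[.39,.2,.009])&(Q<[.73,.32,.0145]),1)];print("plank",len(A),rect(A))
    A=Q[np.all((Q>[.5,-.3,.03])&(Q<[.66,.0,.13]),1)]
    o=np.array([.5555,-.14])
    np.save(n+"pts.npy",A)
p,d=snapshot("scene");cv2.imwrite("pics/crop.png",cv2.resize(p[130:330,150:450,::-1],(800,533),interpolation=cv2.INTER_CUBIC))
E
```

```text
['MotionError', 'camera_model', 'job_done', 'sense', 'silhouettes', 'snapshot', 'spot_in', 'tip_reach']
scene base 5554 (array([ 584.4, -158.4]), array([301.9, 166.3]), 74.4)
head 374 (array([575.7, -23.9]), array([36.4, 50.6]), 74.8)
plank 1581 (array([570.8, 261.1]), array([323.6,  83.8]), 6.0)
top base 6515 (array([ 585.8, -158. ]), array([299.8, 164.8]), 74.6)
head 383 (array([576.5, -23.6]), array([35.3, 49.1]), 74.4)
plank 1827 (array([570.2, 264. ]), array([319.8,  79.5]), 3.9)
```

View pics/crop.png

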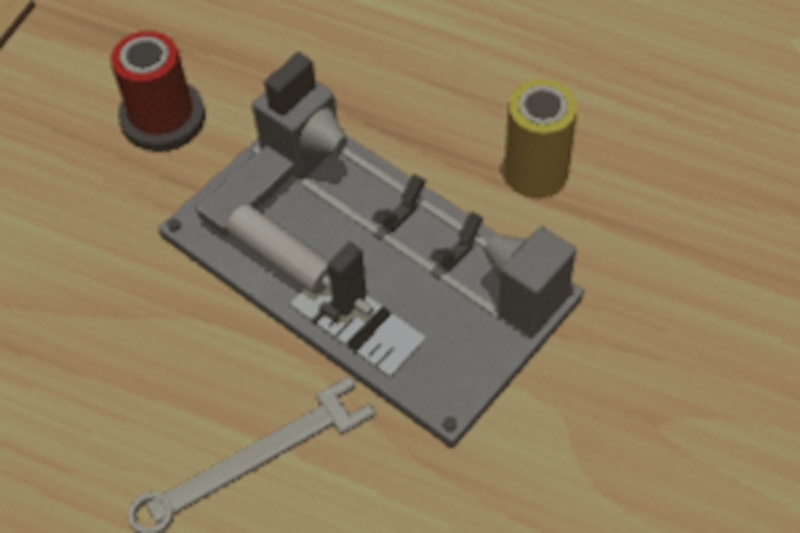

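```bash
python3 - <<'E'
from h import *
print("tip_reach",tip_reach)
a=np.radians(-15.5);R=np.array([[np.cos(a),-np.sin(a)],[np.sin(a),np.cos(a)]])
for n in ["scene","top"]:
    z=np.load(n+"0.npz");d=z["d"];cm=camera_model(n)
    u,v=np.meshgrid(np.arange(640),np.arange(480));Q=unproj(cm,u,v,d)[d>0]
    L=(Q[:,:2]-[.5413,-.1500])@R*1000;Z=Q[:,2]*1000
    s=lambda m:np.histogram(L[m,1],bins=np.arange(-150,160,4))[0]
    m=(abs(L[:,0])<28)&(Z>25)&(Z<58)&(L[:,1]>-30)&(L[:,1]<80)
    print(n,"rest y",np.round(np.sort(L[m,1])[::6]))
    m=(abs(L[:,0])<6)&(Z>60)&(L[:,1]>-110)&(L[:,1]<120)
    o=np.argsort(L[m,1]);print("cone",[(round(x),round(zz)) for x,zz in zip(L[m,1][o][::2],Z[m][o][::2])])
    m=(abs(L[:,0])<40)&(Z>110);print("rib",L[m].mean(0),np.percentile(L[m],[1,99],axis=0).round(1))
    m=(abs(L[:,0])<40)&(Z>80)&(Z<88)&(L[:,1]>90);print("head",L[m].mean(0),np.percentile(L[m],[1,99],axis=0).round(1))
    for k,b in (("short",[.43,.53]),("long",[.56,.71])):
        m=(Q[:,0]>b[0])&(Q[:,0]<b[1])&(Q[:,1]>.22)&(Q[:,1]<.3)&(Z>73.5);A=Q[m];f=np.polyfit(A[:,0],A[:,1],1);print(k,A[:,:2].mean(0),np.degrees(np.arctan(f[0])),Z[m].max(),np.polyval(f,.633))
E
```

```text
tip_reach 0.022
scene rest y [-8. -6. -5. -4. -4. -3. -2. -1. -1.  0.  1.  2.  2.  3.  3.  3.  4.  4.
 50. 52. 53. 53. 54. 55. 56. 56. 57. 58. 58. 59. 60. 60. 60. 61. 61. 61.
 62. 62.]
cone [(-110, 117), (-108, 115), (-108, 117), (-107, 117), (-105, 116), (-105, 117), (-105, 118), (-103, 116), (-102, 117), (-101, 118), (-101, 92), (-101, 101), (-100, 111), (-100, 108), (-100, 84), (-100, 90), (-100, 93), (-100, 96), (-100, 115), (-100, 88), (-100, 107), (-99, 100), (-99, 108), (-99, 102), (-99, 112), (-99, 97), (-99, 89), (-99, 113), (-99, 105), (-99, 100), (-99, 90), (-99, 93), (-98, 101), (-98, 112), (-98, 85), (-98, 113), (-97, 87), (-96, 86), (-96, 87), (-95, 87), (-94, 85), (-93, 86), (-93, 83), (-91, 86), (-90, 85), (-90, 86), (-89, 84), (-88, 86), (-88, 83), (-87, 79), (-86, 80), (-86, 81), (-86, 84), (-85, 79), (-85, 85), (-84, 81), (-83, 79), (-82, 78), (-82, 82), (-81, 80), (-81, 78), (-81, 78), (-80, 80), (-79, 78), (-78, 79), (-78, 77), (-77, 79), (-76, 77), (-76, 78), (-75, 73), (-74, 78), (-73, 76), (-73, 75), (-72, 74), (-71, 77), (-71, 76), (-70, 73), (-69, 72), (-68,
[... 2302 characters left out ...]
 (96, 70), (96, 72), (97, 71), (98, 73), (98, 71), (99, 73), (100, 75), (100, 75), (101, 76), (102, 77), (102, 74), (103, 78), (104, 75), (104, 78), (105, 76), (106, 75), (106, 80), (107, 77), (107, 74), (108, 79), (109, 81), (109, 79), (110, 77), (111, 80), (112, 77), (112, 78), (113, 80), (114, 84), (114, 80), (115, 77), (116, 83), (116, 79), (117, 83), (117, 83), (118, 83), (119, 84), (120, 87)]
rib [ -1.18800606 560.79857908] [[ -36.8 -113.1]
 [  38.7  793.2]]
head [  2.33043501 264.02576254] [[-32.6 114.5]
 [ 39.  783.9]]
short [0.48104235 0.25998027] 2.188003944340065 79.4512648497716 0.2657860352957018
long [0.63291775 0.26494096] 1.606675151463442 79.87170247110076 0.2649432665819159
```

apply_moves(
  travel=[
    [42,-24,0],
    [42,-25,0],
    [42,-24,0],
    [42,-25,0],
    [42,-24,0],
    [42,-25,0],
    [42,-24,0],
    [42,-25,0],
  ],
  spin=[0.03,0.04,0.04,0.04,0.03,0.03,0.03,0.03],
  hand=[91,91,91,91,91,91,91,91],
  force=25,
)

```text
t: 1.95
eef_pos: [0.4725, 0.3617, 0.2368]
tool_rot: [[-0.999, -0.034, 0.0], [-0.034, 0.999, 0.0], [-0.0, 0.0, -1.0]]
force: [0.3, 0.6, 1.3]
width: 0.0907
grasp_force: 0.0
```

apply_moves(
  travel=[
    [42,-24,-5],
    [42,-25,-20],
    [42,-24,-20],
    [36,-25,-20],
    [0,0,0],
    [0,0,0],
  ],
  spin=[0,0,0,0,0,0],
  hand=[91,91,91,91,91,91],
)

```text
t: 2.55
eef_pos: [0.6287, 0.2666, 0.1724]
tool_rot: [[-1.0, -0.032, -0.002], [-0.032, 1.0, -0.0], [0.002, -0.0, -1.0]]
force: [-0.5, 0.8, 0.3]
width: 0.0907
grasp_force: 0.0
```

```bash
cat > w.py <<'E'
from h import *
def wl(tag,q=None):
    cm=camera_model("wrist");s=sense();p,d=snapshot("wrist");cv2.imwrite(f"pics/w{tag}.png",p[...,::-1])
    u,v=np.meshgrid(np.arange(640),np.arange(480));Q=unproj(cm,u,v,d)[d>0]
    print(np.round(s["t"],2),np.round(s["eef_pos"],4),np.round(s["tool_rot"],3).tolist(),"f",np.round(s["force"],1),s["width"],s["grasp_force"]);return Q,p,d,cm
E
python3 - <<'E'
from w import *
Q,p,d,cm=wl("1")
print(np.round(cm["T"],3))
m=(Q[:,0]>.56)&(Q[:,0]<.71)&(Q[:,1]>.22)&(Q[:,1]<.31)&(Q[:,2]>.068);A=Q[m]
print(len(A))
if len(A)>5:
    f=np.polyfit(A[:,0],A[:,1],1);print(A.mean(0),np.degrees(np.arctan(f[0])),np.percentile(A,[1,99],axis=0),np.polyval(f,.633))
E
```

```text
2.55 [0.6287 0.2666 0.1724] [[-1.0, -0.032, -0.002], [-0.032, 1.0, -0.0], [0.002, -0.0, -1.0]] f [-0.5  0.8  0.3] 0.09065746344423019 0.0
[[-0.032 -0.964 -0.266  0.553]
 [ 0.999 -0.031 -0.008  0.264]
 [-0.001 -0.266  0.964  0.32 ]
 [ 0.     0.     0.     1.   ]]
32059
[0.61266113 0.26234976 0.20031362] -7.31018488831834 [[0.57662793 0.22056286 0.06863973]
 [0.68699295 0.30870598 0.26535996]] 0.2597406149877695
```

```bash
python3 - <<'E'
from w import *
Q,p,d,cm=wl("2")
m=(Q[:,0]>.56)&(Q[:,0]<.71)&(Q[:,1]>.22)&(Q[:,1]<.31)&(Q[:,2]>.066)&(Q[:,2]<.09);A=Q[m]
print(len(A))
f=np.polyfit(A[:,0],A[:,1],1);print(A.mean(0),np.degrees(np.arctan(f[0])),np.percentile(A,[1,99],axis=0),np.polyval(f,.633))
r=cv2.minAreaRect((A[:,:2]*1000).astype(np.float32));print(r)
E
```

```text
2.6 [0.6285 0.2677 0.1736] [[-0.999, -0.033, -0.0], [-0.033, 0.999, 0.0], [0.0, 0.0, -1.0]] f [-0.2  0.4 -0.2] 0.0906820518958927 0.0
9464
[0.62865853 0.26553542 0.07215617] 1.7580336130165086 [[0.57367684 0.24645479 0.06624189]
 [0.69081913 0.28444625 0.07578715]] 0.26566867062465616
((632.85498046875, 265.7038879394531), (120.63241577148438, 39.64277267456055), 1.9631078243255615)
```

View pics/w2.png

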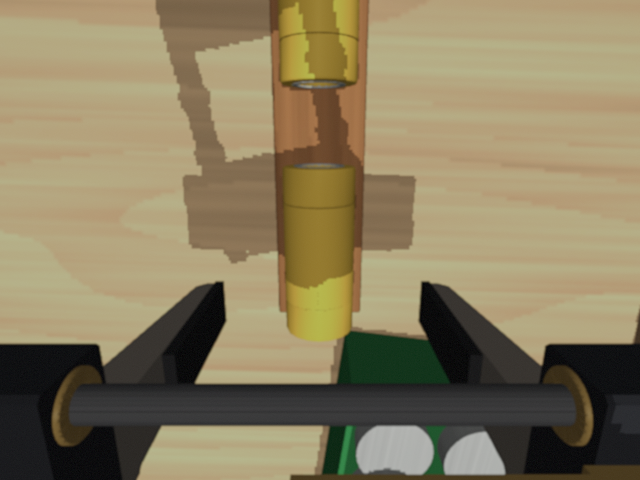

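apply_moves(
  travel=[
    [4,-2,-30],
    [0,0,-30],
    [0,0,-30],
    [0,0,-20],
    [0,0,-10],
    [0,0,0],
    [0,0,0],
  ],
  spin=[0,0,0,0,0,0,0],
  hand=[91,91,91,91,91,91,91],
)

```text
t: 3.35
eef_pos: [0.6335, 0.2662, 0.0554]
tool_rot: [[-0.999, -0.034, 0.003], [-0.034, 0.999, 0.001], [-0.003, 0.001, -1.0]]
force: [0.7, 0.4, 0.4]
width: 0.091
grasp_force: 0.0
```

apply_moves(
  travel=[
    [0,0,0],
    [0,0,0],
    [0,0,0],
    [0,0,0],
    [0,0,0],
    [0,0,0],
    [0,0,0],
    [0,0,0],
  ],
  spin=[0,0,0,0,0,0,0,0],
  hand=[40,40,40,40,40,40,40,40],
  force=30,
)

```text
t: 4.15
eef_pos: [0.6328, 0.2655, 0.0536]
tool_rot: [[-0.999, -0.033, 0.0], [-0.033, 0.999, 0.0], [-0.0, 0.0, -1.0]]
force: [0.6, 0.9, 0.7]
width: 0.0496
grasp_force: 30.0
```

apply_moves(
  travel=[
    [0,0,15],
    [0,0,25],
    [0,0,40],
    [0,0,40],
    [0,0,30],
    [0,0,0],
  ],
  spin=[0,0,0,0,0,0],
  hand=[40,40,40,40,40,40],
)

```text
t: 4.75
eef_pos: [0.6355, 0.2658, 0.21]
tool_rot: [[-0.999, -0.033, 0.01], [-0.033, 0.999, 0.002], [-0.01, 0.002, -1.0]]
force: [1.5, 1.3, -3.1]
width: 0.0496
grasp_force: 30.0
```

apply_moves(
  travel=[
    [-3,-15,0],
    [-6,-25,0],
    [-6,-30,0],
    [-6,-30,0],
    [-7,-30,0],
    [-7,-30,0],
    [-7,-30,0],
    [-7,-30,0],
  ],
  spin=[-0.06,-0.1,-0.12,-0.14,-0.14,-0.14,-0.14,-0.14],
  hand=[40,40,40,40,40,40,40,40],
)

```text
t: 5.55
eef_pos: [0.5817, 0.0443, 0.2007]
tool_rot: [[-0.58, 0.815, -0.005], [0.815, 0.58, 0.0], [0.003, -0.004, -1.0]]
force: [1.2, -0.1, -4.4]
width: 0.0493
grasp_force: 30.0
```

apply_moves(
  travel=[
    [-7,-30,0],
    [-7,-30,0],
    [-7,-30,0],
    [-6,-30,0],
    [-6,-30,0],
    [-4,-26,0],
    [0,0,0],
    [0,0,0],
  ],
  spin=[-0.14,-0.14,-0.14,-0.14,-0.14,-0.12,-0.074,0],
  hand=[40,40,40,40,40,40,40,40],
)

```text
t: 6.35
eef_pos: [0.5452, -0.1308, 0.201]
tool_rot: [[0.268, 0.963, -0.004], [0.963, -0.268, 0.002], [0.001, -0.004, -1.0]]
force: [-0.6, 0.1, -4.4]
width: 0.0493
grasp_force: 30.0
```

```bash
python3 - <<'E'
from w import *
Q,p,d,cm=wl("3")
ps,ds=snapshot("scene");cv2.imwrite("pics/s3.png",ps[...,::-1])
E
```

```text
6.35 [ 0.5452 -0.1308  0.201 ] [[0.268, 0.963, -0.004], [0.963, -0.268, 0.002], [0.001, -0.004, -1.0]] f [-0.6  0.1 -4.4] 0.04932622355399697 29.999751448631287
```

View pics/w3.png

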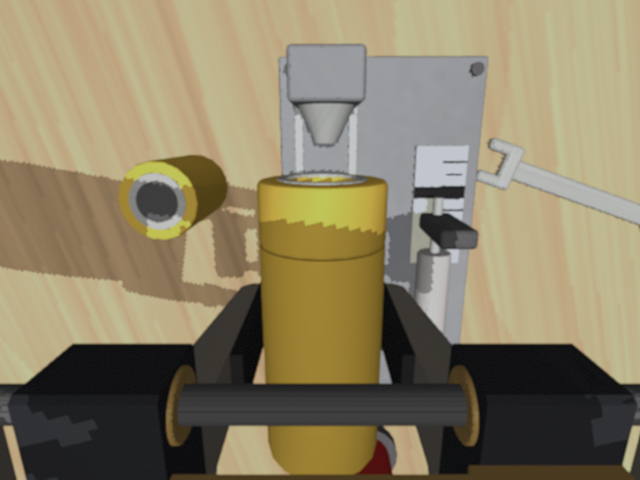

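```bash
python3 - <<'E'
from w import *
Q,p,d,cm=wl("4")
a=np.radians(-15.5);R=np.array([[np.cos(a),-np.sin(a)],[np.sin(a),np.cos(a)]])
def loc(Q): return np.c_[(Q[:,:2]-[.5413,-.15])@R*1000,Q[:,2]*1000]
L=loc(Q)
m=(abs(L[:,0])<15)&(L[:,1]>40)&(L[:,1]<100)&(L[:,2]>205)&(L[:,2]<235);A=L[m];print(len(A),np.percentile(A,[1,50,99],axis=0).round(1))
for y in range(40,90,10):
    b=A[abs(A[:,1]-y)<4]; print(y,len(b),np.percentile(b[:,2],97) if len(b) else 0)
h=L[(abs(L[:,0])<40)&(L[:,1]>100)&(L[:,1]<165)&(L[:,2]>80)&(L[:,2]<90)];print("head",cv2.minAreaRect(h[:,:2].astype(np.float32)))
d=snapshot("scene")[1];c=camera_model("scene");u,v=np.meshgrid(np.arange(640),np.arange(480));L=loc(unproj(c,u,v,d)[d>0])
m=(abs(L[:,0])<30)&(abs(L[:,1]-20)<75)&(L[:,2]>180)&(L[:,2]<225);A=L[m]
for y in range(-40,84,8):
    b=A[abs(A[:,1]-y)<4]; print("sc",y,len(b),np.percentile(b[:,2],[50,97]).round(1) if len(b) else 0)
E
```

```text
6.45 [ 0.5458 -0.13    0.2018] [[0.265, 0.964, -0.003], [0.964, -0.265, 0.001], [0.001, -0.003, -1.0]] f [-0.4  0.2 -5.6] 0.04912009307912553 29.999118447303772
9928 [[-1.470e+01  4.050e+01  2.117e+02]
 [-2.000e-01  6.150e+01  2.216e+02]
 [ 1.460e+01  7.920e+01  2.239e+02]]
40 868 223.67855610414398
50 1934 223.6161851462445
60 1942 223.53861416244303
70 2079 223.63451471127493
80 1255 223.26104479008998
head ((0.25225830078125, 128.6962890625), (38.98640441894531, 50.0691032409668), 89.93779754638672)
sc -40 0 0
sc -32 0 0
sc -24 0 0
sc -16 0 0
sc -8 0 0
sc 0 0 0
sc 8 6 [215.9 222.2]
sc 16 30 [217. 223.]
sc 24 83 [220.3 223.9]
sc 32 175 [215.5 224.1]
sc 40 117 [218.8 224.2]
sc 48 123 [218.8 224. ]
sc 56 119 [218.2 224.4]
sc 64 118 [219.4 224.3]
sc 72 170 [211.8 223.9]
sc 80 214 [205.5 223.3]
```

apply_moves(
  travel=[
    [0.5,0,-30],
    [0,0,-35],
    [0,0,-30],
    [0,0,-20],
    [0,0,-10],
    [0,0,0],
    [0,0,0],
  ],
  spin=[0,0,0,0,0,0,0],
  hand=[40,40,40,40,40,40,40],
)

```text
t: 7.25
eef_pos: [0.5481, -0.1308, 0.0796]
tool_rot: [[0.266, 0.964, 0.002], [0.964, -0.266, -0.001], [-0.0, 0.002, -1.0]]
force: [1.0, 0.1, -5.3]
width: 0.0494
grasp_force: 30.0
```

apply_moves(
  travel=[
    [0,0,-5],
    [0,0,-4],
    [0,0,-3],
    [0,0,0],
    [0,0,0],
  ],
  spin=[0,0,0,0,0],
  hand=[40,40,40,40,40],
)

```text
t: 7.75
eef_pos: [0.5473, -0.1307, 0.0666]
tool_rot: [[0.267, 0.964, -0.0], [0.964, -0.267, 0.0], [-0.0, -0.0, -1.0]]
force: [-0.7, -0.7, -4.8]
width: 0.0494
grasp_force: 30.0
```

apply_moves(
  travel=[
    [0,0,-2],
    [0,0,-1],
    [0,0,0],
    [0,0,0],
  ],
  spin=[0,0,0,0],
  hand=[40,40,40,40],
)

```text
t: 8.15
eef_pos: [0.5473, -0.1307, 0.0635]
tool_rot: [[0.267, 0.964, -0.0], [0.964, -0.267, -0.0], [-0.0, -0.0, -1.0]]
force: [-0.0, -0.0, -4.9]
width: 0.0492
grasp_force: 30.0
```

apply_moves(
  travel=[
    [0,0,-1],
    [0,0,0],
    [0,0,0],
  ],
  spin=[0,0,0],
  hand=[40,40,40],
)

```text
t: 8.45
eef_pos: [0.5475, -0.1307, 0.0628]
tool_rot: [[0.267, 0.964, 0.001], [0.964, -0.267, -0.0], [-0.0, 0.001, -1.0]]
force: [0.2, 0.8, -4.4]
width: 0.0496
grasp_force: 30.0
```

apply_moves(
  travel=[
    [0,0,-1],
    [0,0,0],
    [0,0,0],
  ],
  spin=[0,0,0],
  hand=[40,40,40],
)

```text
t: 8.75
eef_pos: [0.5476, -0.1308, 0.0626]
tool_rot: [[0.267, 0.964, 0.0], [0.964, -0.267, -0.0], [-0.0, 0.0, -1.0]]
force: [-2.8, 1.8, 6.2]
width: 0.0489
grasp_force: 30.0
```

apply_moves(
  travel=[
    [0,0,-0.5],
    [0,0,0],
    [0,0,0],
  ],
  spin=[0,0,0],
  hand=[40,40,40],
)

```text
t: 9.05
eef_pos: [0.5476, -0.1308, 0.0625]
tool_rot: [[0.267, 0.964, 0.0], [0.964, -0.267, -0.0], [-0.0, 0.0, -1.0]]
force: [-5.7, 2.3, 8.9]
width: 0.0496
grasp_force: 30.0
```

apply_moves(
  travel=[
    [-0.5,0,0.5],
    [0,0,0],
    [0,0,0],
    [0,0,0],
    [0,0,0],
    [0,0,0],
  ],
  spin=[0,0,0,0,0,0],
  hand=[48,52,58,70,80,80],
)

```text
t: 9.65
eef_pos: [0.5468, -0.1307, 0.0614]
tool_rot: [[0.267, 0.964, -0.0], [0.964, -0.267, 0.0], [-0.0, -0.0, -1.0]]
force: [-0.7, 0.2, 0.0]
width: 0.0794
grasp_force: 0.0
```

apply_moves(
  travel=[
    [0,0,20],
    [0,0,40],
    [0,0,40],
    [0,0,40],
    [0,0,0],
    [0,0,0],
  ],
  spin=[0,0,0,0,0,0],
  hand=[80,80,80,80,80,80],
)

```text
t: 10.25
eef_pos: [0.5473, -0.1309, 0.2024]
tool_rot: [[0.267, 0.964, 0.002], [0.964, -0.267, -0.001], [-0.0, 0.002, -1.0]]
force: [-0.2, 0.5, -0.6]
width: 0.0799
grasp_force: 0.0
```

```bash
cat >> w.py <<'E'
a=np.radians(-15.5);R=np.array([[np.cos(a),-np.sin(a)],[np.sin(a),np.cos(a)]])
def loc(Q): return np.c_[(Q[:,:2]-[.5413,-.15])@R*1000,Q[:,2]*1000]
def look(n):
    p,d=snapshot(n);c=camera_model(n);u,v=np.meshgrid(np.arange(640),np.arange(480));return p,loc(unproj(c,u,v,d)[d>0])
def rollfit(L,ylo=-60,yhi=110):
    A=L[(abs(L[:,0])<30)&(L[:,1]>ylo)&(L[:,1]<yhi)&(L[:,2]>64)&(L[:,2]<100)];print("ends",np.percentile(A[:,1],[.5,99.5]).round(1))
    for y in range(ylo,yhi,8):
        b=A[abs(A[:,1]-y)<4]
        if len(b)>3: print(y,len(b),b[:,0].mean().round(1),np.percentile(b[:,2],97).round(1),end=" | ")
    print()
def handle(L):
    A=L[(L[:,0]>70)&(L[:,0]<110)&(L[:,1]>-20)&(L[:,2]>85)&(L[:,2]<99)]
    if len(A): print("handle",len(A),cv2.minAreaRect(A[:,:2].astype(np.float32)))
    B=L[(abs(L[:,0])<25)&(L[:,1]<-20)&(L[:,2]>111)&(L[:,2]<120)]
    if len(B): print("rib",len(B),cv2.minAreaRect(B[:,:2].astype(np.float32)))
E
python3 - <<'E'
from w import *
print(sense()["eef_pos"])
for n in ["wrist","scene"]:
    p,L=look(n);cv2.imwrite(f"pics/{n}5.png",p[...,::-1]);print(n);rollfit(L);handle(L)
E
```

```text
[ 0.54731282 -0.13090267  0.20242244]
wrist
ends [-40.7 109.2]
-60 38 -1.2 68.3 | -44 55 -1.2 81.6 | -36 572 -0.9 82.4 | -28 585 -1.2 82.3 | -20 592 -0.9 82.3 | -12 624 -1.0 82.5 | -4 644 -0.9 82.7 | 4 648 -1.3 82.7 | 12 661 -1.1 82.8 | 20 686 -0.9 82.8 | 28 691 -1.0 82.8 | 36 724 -1.1 83.0 | 44 726 -1.0 82.9 | 52 751 -1.2 82.9 | 60 772 -1.2 82.8 | 68 784 -1.2 83.0 | 76 730 -1.0 82.9 | 92 279 -1.2 71.7 | 100 447 -1.2 75.1 | 108 447 -1.1 77.8 | 
handle 805 ((88.58657836914062, 26.0076904296875), (25.97620391845703, 14.142053604125977), 0.6545986533164978)
rib 607 ((-0.7978076934814453, -109.4117660522461), (11.02854061126709, 39.74571228027344), 89.84857177734375)
scene
ends [-40.8 109.2]
-60 5 1.7 68.8 | -44 6 9.6 82.2 | -36 60 10.3 84.9 | -28 59 9.5 85.5 | -20 82 6.2 85.0 | -12 74 6.2 86.1 | -4 80 6.5 86.1 | 4 76 5.4 85.6 | 12 77 6.3 86.0 | 20 80 6.0 84.8 | 28 80 5.8 85.3 | 36 85 5.9 85.9 | 44 82 6.8 85.4 | 52 80 5.3 85.3 | 60 86 5.6 85.4 | 68 80 5.6 86.0 | 76 117 3.9 85.2 | 92 26 1.9 73.5 | 100 37 3.5 76.4 | 108 39 3.5 80.0 | 
handle 293 ((89.86233520507812, 331.4962463378906), (626.2211303710938, 39.698307037353516), 89.93326568603516)
rib 96 ((-1.9594335556030273, -354.68389892578125), (516.156982421875, 27.345678329467773), 88.01580047607422)
```

View pics/wrist5.png

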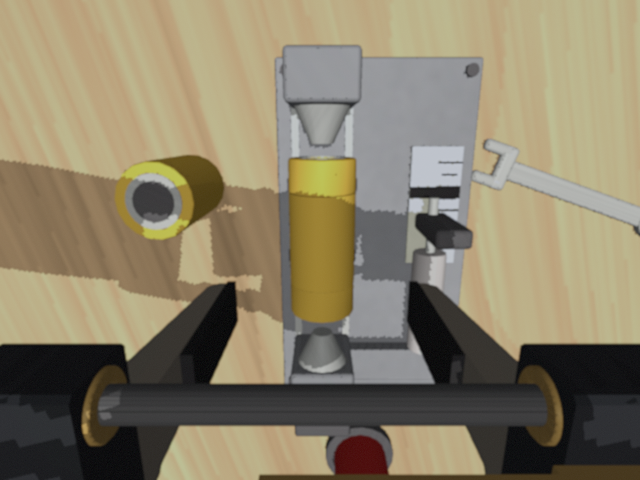

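apply_moves(
  travel=[
    [8,-2,0],
    [11,-2,0],
    [11,-2,0],
    [11,-2,0],
    [11,-2,0],
    [11,-2,0],
    [11,-2,0],
    [11,-2,0],
  ],
  spin=[0.1,0.14,0.14,0.14,0.14,0.14,0.14,0.14],
  hand=[70,60,50,50,50,50,50,50],
)

```text
t: 11.15
eef_pos: [0.6311, -0.1462, 0.1988]
tool_rot: [[-0.728, 0.685, -0.004], [0.685, 0.728, 0.002], [0.004, -0.001, -1.0]]
force: [-0.0, 0.4, 0.8]
width: 0.0498
grasp_force: 0.0
```

apply_moves(
  travel=[
    [2.5,-2,0],
    [0,0,0],
    [0,0,-20],
    [0,0,-20],
    [0,0,-15],
    [0,0,0],
    [0,0,0],
  ],
  spin=[0.14,0.14,0.14,0.071,0,0,0],
  hand=[50,50,50,50,50,50,50],
)

```text
t: 11.85
eef_pos: [0.6339, -0.1485, 0.1458]
tool_rot: [[-0.963, 0.268, -0.001], [0.268, 0.963, 0.001], [0.002, 0.0, -1.0]]
force: [0.6, 0.1, 0.8]
width: 0.0496
grasp_force: 0.0
```

```bash
python3 - <<'E'
from w import *
s=sense();print(np.round(s["eef_pos"],4),s["tool_rot"].round(3).tolist(),s["width"],s["qpos"].round(1))
p,L=look("wrist");cv2.imwrite("pics/w6.png",p[...,::-1]);
L=L[(L[:,1]<120)];rollfit(L);handle(L[L[:,2]<96.5])
print("tcp loc",loc(s["eef_pos"][None]))
E
```

```text
[ 0.6339 -0.1485  0.1458] [[-0.963, 0.268, -0.001], [0.268, 0.963, 0.001], [0.002, 0.0, -1.0]] 0.0496167087581194 [-23.8  24.6  83.1   0.   72.4 -98.3]
ends [-59.2 109.3]
-60 142 1.0 71.2 | -44 127 0.9 84.4 | -36 1408 1.3 85.1 | -28 1432 1.4 85.0 | -20 1409 1.3 85.1 | -12 1425 1.4 85.3 | -4 1436 1.4 85.3 | 4 1435 1.3 85.4 | 12 1428 1.4 85.4 | 20 1405 1.5 85.4 | 28 1451 1.3 85.4 | 36 1439 1.4 85.5 | 44 1433 1.3 85.5 | 52 1443 1.2 85.4 | 60 1432 1.2 85.3 | 68 1440 1.1 85.5 | 76 1076 1.3 85.3 | 92 662 1.2 73.9 | 100 897 1.1 77.5 | 108 880 1.1 80.3 | 
handle 1176 ((90.43223571777344, 25.82524871826172), (13.806560516357422, 25.71442222595215), 89.97944641113281)
tcp loc [[ 88.84827075  26.1989021  145.82716407]]
```

View pics/w6.png

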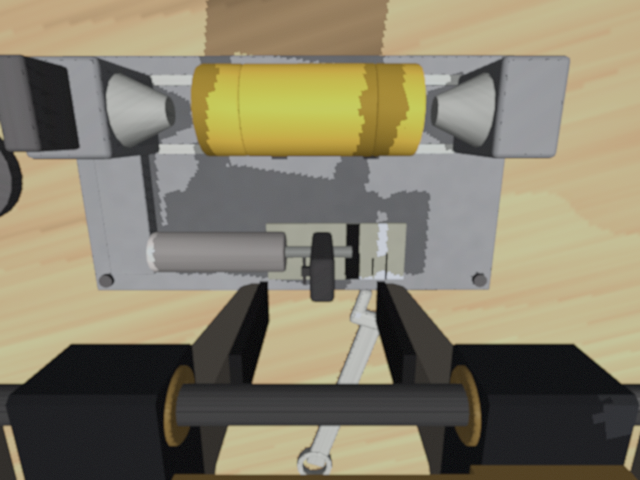

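apply_moves(
  travel=[
    [0.8,-0.5,-20],
    [0,0,-20],
    [0,0,-15],
    [0,0,-8],
    [0,0,-3],
    [0,0,0],
    [0,0,0],
  ],
  spin=[0,0,0,0,0,0,0],
  hand=[50,50,50,50,50,50,50],
)

```text
t: 12.6
eef_pos: [0.6358, -0.1494, 0.0817]
tool_rot: [[-0.964, 0.267, 0.002], [0.267, 0.964, -0.001], [-0.002, -0.0, -1.0]]
force: [0.3, -0.0, -0.1]
width: 0.0501
grasp_force: 0.0
```

apply_moves(
  travel=[
    [0,0,0],
    [0,0,0],
    [0,0,0],
    [0,0,0],
    [0,0,0],
    [0,0,0],
    [0,0,0],
  ],
  spin=[0,0,0,0,0,0,0],
  hand=[30,20,10,5,5,5,5],
  force=40,
)

```text
t: 13.3
eef_pos: [0.6352, -0.1491, 0.0807]
tool_rot: [[-0.964, 0.266, 0.0], [0.266, 0.964, 0.0], [-0.0, 0.0, -1.0]]
force: [-0.2, 0.1, 0.7]
width: 0.0138
grasp_force: 40.0
```

apply_moves(
  travel=[
    [1,3.8,0],
    [1.3,4.8,0],
    [1.4,4.8,0],
    [1.3,4.8,0],
    [1.4,4.8,0],
    [1.3,4.8,0],
    [1.3,4.8,0],
    [0,0,0],
  ],
  spin=[0,0,0,0,0,0,0,0],
  hand=[5,5,5,5,5,5,5,5],
)

```text
t: 14.1
eef_pos: [0.6443, -0.1159, 0.0806]
tool_rot: [[-0.964, 0.266, 0.0], [0.266, 0.964, 0.0], [-0.0, 0.0, -1.0]]
force: [-0.8, -2.7, 1.0]
width: 0.0137
grasp_force: 40.0
```

apply_moves(
  travel=[
    [0.8,2.9,0],
    [0.8,2.9,0],
    [0.8,2.9,0],
    [0.8,2.9,0],
    [0.8,2.9,0],
    [0.8,2.9,0],
    [0,0,0],
    [0,0,0],
  ],
  spin=[0,0,0,0,0,0,0,0],
  hand=[5,5,5,5,5,5,5,5],
)

```text
t: 14.9
eef_pos: [0.6488, -0.0997, 0.0806]
tool_rot: [[-0.964, 0.267, -0.0], [0.267, 0.964, -0.001], [-0.0, -0.001, -1.0]]
force: [-1.6, -5.7, 1.8]
width: 0.0135
grasp_force: 40.0
```

```bash
cat >> w.py <<'E'
def gaugeview(tag):
    s=sense();print(round(float(s["t"]),2),"tcp loc",loc(s["eef_pos"][None]).round(1),"F local",(s["force"][:2]@R).round(2),s["force"][2].round(1),"w",round(float(s["width"]),4))
    p,L=look("wrist");cv2.imwrite(f"pics/{tag}.png",p[...,::-1]);L=L[(L[:,1]<112)];rollfit(L)
    b=L[(abs(L[:,0])<6)&(L[:,1]<40)&(L[:,1]>-100)&(L[:,2]>62)]
    for lo,hi in ((-24,24),):
        B=L[(abs(L[:,0])<25)&(L[:,1]<-20)&(L[:,2]>111)&(L[:,2]<120)]
        if len(B): print("rib y",np.percentile(B[:,1],[2,98]).round(1))
        C=L[(abs(L[:,0])<23)&(L[:,1]<-20)&(L[:,2]>81)&(L[:,2]<88)]
        if len(C): print("block front y",np.percentile(C[:,1],[2,98]).round(1))
    A=L[(L[:,0]>70)&(L[:,0]<104)&(L[:,2]>30)&(L[:,2]<52)&(L[:,1]>-110)&(L[:,1]<100)]
    if len(A): print("barrel",len(A),np.percentile(A[:,1],[1,99]).round(1))
    return p
E
python3 - <<'E'
from w import *
gaugeview("w7")
E
```

```text
14.9 tcp loc [[90.2 77.2 80.6]] F local [ 0.01 -5.91] 1.8 w 0.0135
ends [-47.  109.2]
-52 60 23.8 72.8 | -44 705 16.5 77.1 | -36 523 2.8 86.4 | -28 3108 0.6 86.8 | -20 3093 0.5 86.6 | -12 3030 0.8 86.3 | -4 3081 0.5 86.3 | 4 3097 0.5 86.0 | 12 3065 0.6 85.7 | 20 3045 0.5 85.6 | 28 3026 0.7 85.4 | 36 3008 0.6 85.1 | 44 3012 0.6 84.9 | 52 2989 0.5 84.6 | 60 2963 0.4 84.2 | 68 2908 0.5 84.0 | 76 2916 0.5 83.8 | 84 1786 0.4 83.5 | 92 1058 0.4 73.2 | 100 1625 0.4 76.5 | 108 1614 0.5 79.5 | 
block front y [-33.3 -20.3]
barrel 14174 [-80.3  82.8]
```

apply_moves(
  travel=[
    [0.7,2.4,0],
    [0.7,2.4,0],
    [0.7,2.4,0],
    [0.7,2.4,0],
    [0.6,2.4,0],
    [0.7,2.4,0],
    [0,0,0],
    [0,0,0],
  ],
  spin=[0,0,0,0,0,0,0,0],
  hand=[5,5,5,5,5,5,5,5],
)

```text
t: 15.75
eef_pos: [0.6527, -0.0855, 0.0806]
tool_rot: [[-0.964, 0.267, -0.001], [0.267, 0.964, -0.001], [0.0, -0.001, -1.0]]
force: [-2.4, -6.2, 1.5]
width: 0.0134
grasp_force: 40.0
```

```bash
python3 - <<'E'
from w import *
gaugeview("w8")
E
```

```text
15.75 tcp loc [[90.1 91.9 80.6]] F local [-0.63 -6.63] 1.5 w 0.0134
ends [-33.4 109.1]
-36 328 20.7 72.1 | -28 199 14.1 76.0 | -20 1270 3.1 86.5 | -12 3110 0.6 86.8 | -4 3072 0.7 86.7 | 4 3036 0.6 86.6 | 12 3041 0.5 86.6 | 20 3079 0.6 86.5 | 28 3049 0.6 86.4 | 36 3063 0.4 86.2 | 44 3041 0.5 86.0 | 52 3046 0.6 86.0 | 60 3043 0.5 85.8 | 68 3022 0.4 85.6 | 76 2997 0.6 85.4 | 84 3004 0.5 85.3 | 92 2979 0.6 85.1 | 100 1820 0.6 84.3 | 108 1523 0.4 79.5 | 
block front y [-21.8 -20. ]
barrel 14104 [-67.1  92.9]
```

apply_moves(
  travel=[
    [0.5,1.9,0],
    [0.5,1.9,0],
    [0.6,2,0],
    [0.5,1.9,0],
    [0.6,2,0],
    [0.5,1.9,0],
    [0,0,0],
    [0,0,0],
  ],
  spin=[0,0,0,0,0,0,0,0],
  hand=[5,5,5,5,5,5,5,5],
)

```text
t: 16.6
eef_pos: [0.6557, -0.0747, 0.0806]
tool_rot: [[-0.964, 0.267, -0.001], [0.267, 0.964, -0.002], [0.001, -0.002, -1.0]]
force: [-3.7, -8.7, 2.8]
width: 0.0139
grasp_force: 40.0
```

```bash
python3 - <<'E'
from w import *
gaugeview("w9")
E
```

```text
16.6 tcp loc [[ 90.1 103.1  80.6]] F local [-1.29 -9.37] 2.8 w 0.0139
ends [-13.  109.1]
-28 4 19.8 65.3 | -20 27 20.0 79.4 | -12 889 11.3 85.3 | -4 2825 1.0 87.0 | 4 2976 0.7 87.0 | 12 3060 0.6 87.2 | 20 3064 0.7 87.2 | 28 3058 0.6 87.2 | 36 3049 0.6 87.3 | 44 3055 0.4 87.3 | 52 3073 0.5 87.2 | 60 3076 0.4 87.2 | 68 3085 0.4 87.2 | 76 3069 0.5 87.1 | 84 3046 0.6 87.1 | 92 3058 0.6 87.0 | 100 2743 0.5 86.9 | 108 1446 0.7 79.5 | 
barrel 13894 [-61.7  90. ]
```

View pics/w9.png

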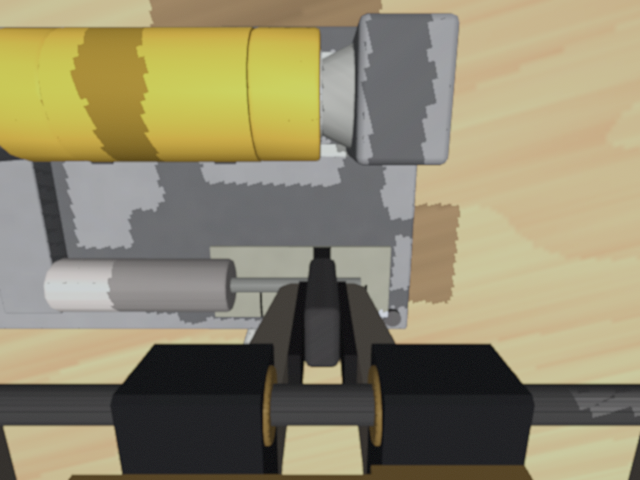

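```bash
python3 - <<'E'
from w import *
for n in ["scene","top"]:
    z=np.load(n+"0.npz");d=z["d"];cm=camera_model(n);u,v=np.meshgrid(np.arange(640),np.arange(480));L=loc(unproj(cm,u,v,d)[d>0])
    A=L[(abs(L[:,0]-90)<8)&(L[:,2]>36)&(L[:,2]<54)&(L[:,1]>-100)&(L[:,1]<16)];print(n,"barrel0",len(A),np.percentile(A[:,1],[2,98]).round(1))
cm=camera_model("wrist");s=sense()
T=np.array(cm["T"]);E=np.eye(4);E[:3,:3]=s["tool_rot"];E[:3,3]=s["eef_pos"];C=np.linalg.inv(E)@T;K=np.array(cm["K"])
p,d=snapshot("wrist");np.savez("w9.npz",p=p,d=d)
u,v=np.meshgrid(np.arange(640),np.arange(480));Q=unproj(cm,u,v,d);L=loc(Q.reshape(-1,3)).reshape(480,640,3)
m=(d>0)&(abs(L[...,0]-90)<8)&(L[...,2]>36)&(L[...,2]<54)&(L[...,1]>-60)&(u<260);print("barrel now",np.percentile(L[m][:,1],[2,98]).round(1))
# band now: dark pixels on row 250-256
def band(png,T,rows,lo,hi):
    g=cv2.imread(png,0)
    for r in rows:
        c=np.nonzero(g[r,lo:hi]<50)[0]+lo
        if len(c)==0: print(r,"none");continue
        out=[]
        for cc in (c.min()-.5,c.max()+.5):
            ray=T[:3,:3]@np.array([(cc-K[0,2])/K[0,0],-(r-K[1,2])/K[1,1],-1]);t=(0.0165-T[2,3])/ray[2];P=T[:3,3]+t*ray;out.append(loc(P[None])[0].round(1))
        print(png,r,c.min(),c.max(),out[0],out[1])
E6=np.eye(4);E6[:3,:3]=[[-.9636,.2675,0],[.2675,.9636,0],[0,0,-1]];E6[:3,3]=[.6339,-.1485,.1458]
band("pics/w6.png",E6@C,range(226,234,2),336,370)
band("pics/w9.png",T,range(248,258,2),300,340)
band("pics/w9.png",T,[270,280,290],245,275)
E
```

```text
scene barrel0 354 [-98.1   3. ]
top barrel0 403 [-98.2   9.1]
barrel now [-57.5  65. ]
pics/w6.png 226 347 358 [76.8 43.4 16.5] [76.8 52.1 16.5]
pics/w6.png 228 347 358 [78.3 43.4 16.5] [78.3 52.1 16.5]
pics/w6.png 230 347 358 [79.8 43.4 16.5] [79.8 52.2 16.5]
pics/w6.png 232 347 358 [81.3 43.5 16.5] [81.3 52.2 16.5]
pics/w9.png 248 315 328 [75.6 98.2 16.5] [ 75.6 106.   16.5]
pics/w9.png 250 315 329 [76.8 98.2 16.5] [ 76.8 106.6  16.5]
pics/w9.png 252 315 328 [78.  98.2 16.5] [ 78.  106.1  16.5]
pics/w9.png 254 315 328 [79.2 98.2 16.5] [ 79.1 106.1  16.5]
pics/w9.png 256 315 328 [80.3 98.2 16.5] [ 80.3 106.1  16.5]
270 none
280 none
290 none
```

apply_moves(
  travel=[
    [0.5,2,0],
    [0.6,2,0],
    [0.5,2,0],
    [0.5,1.9,0],
    [0.5,1.7,0],
    [0.4,1.3,0],
    [0.2,0.7,0],
    [0,0,0],
  ],
  spin=[0,0,0,0,0,0,0,0],
  hand=[5,5,5,5,5,5,5,5],
)

```text
t: 17.5
eef_pos: [0.6585, -0.0645, 0.0806]
tool_rot: [[-0.964, 0.267, -0.002], [0.267, 0.964, -0.004], [0.001, -0.004, -1.0]]
force: [-5.5, -13.4, 2.4]
width: 0.0136
grasp_force: 40.0
```

```bash
cat >> w.py <<'E'
def band(p,T,K,rows,lo,hi):
    g=cv2.cvtColor(p,cv2.COLOR_RGB2GRAY)
    for r in rows:
        c=np.nonzero(g[r,lo:hi]<50)[0]+lo
        if len(c)==0: print(r,"none");continue
        out=[]
        for cc in (c.min()-.5,c.max()+.5):
            ray=T[:3,:3]@np.array([(cc-K[0,2])/K[0,0],-(r-K[1,2])/K[1,1],-1]);t=(0.0165-T[2,3])/ray[2];P=T[:3,3]+t*ray;out.append(loc(P[None])[0].round(1)[:2].tolist())
        print("band",r,c.min(),c.max(),out)
E
python3 - <<'E'
from w import *
p=gaugeview("w10");cm=camera_model("wrist");band(p,np.array(cm["T"]),np.array(cm["K"]),range(248,256,3),240,330)
E
```

```text
17.5 tcp loc [[ 90.1 113.7  80.6]] F local [ -1.74 -14.36] 2.4 w 0.0136
ends [ -5.9 109.2]
-12 123 22.8 76.3 | -4 552 15.5 83.4 | 4 2251 2.5 86.8 | 12 3020 0.6 87.3 | 20 3041 0.6 87.3 | 28 3048 0.7 87.3 | 36 3033 0.6 87.4 | 44 3054 0.6 87.2 | 52 3033 0.6 87.3 | 60 3064 0.6 87.3 | 68 3055 0.5 87.2 | 76 3089 0.5 87.2 | 84 3041 0.7 87.1 | 92 3053 0.5 87.1 | 100 3111 0.5 86.9 | 108 1365 0.6 79.3 | 
barrel 12903 [-52.4  90.5]
band 248 297 310 [[75.6, 98.6], [75.6, 106.5]]
band 251 296 310 [[77.4, 98.0], [77.4, 106.5]]
band 254 297 311 [[79.1, 98.5], [79.1, 107.0]]
```

View pics/w10.png

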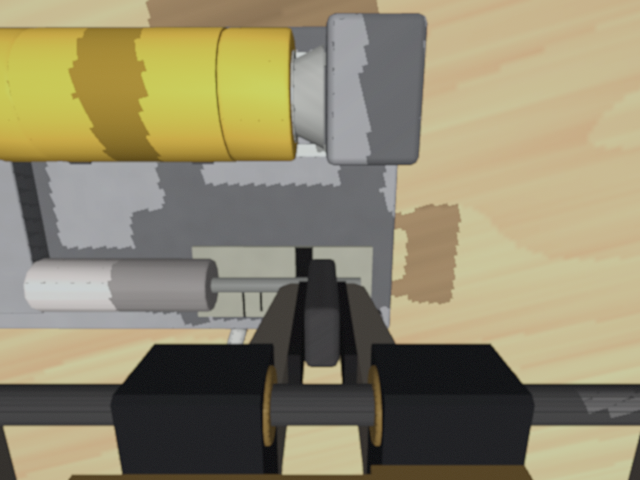

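apply_moves(
  travel=[
    [0.3,1,0],
    [0.2,0.9,0],
    [0,0,0],
    [0,0,0],
    [0,0,0],
    [0,0,0],
    [0,0,0],
    [0,0,0],
  ],
  spin=[0,0,0,0,0,0,0,0],
  hand=[5,5,5,5,5,5,5,5],
)

```text
t: 18.35
eef_pos: [0.659, -0.0628, 0.0806]
tool_rot: [[-0.964, 0.267, -0.002], [0.267, 0.964, -0.004], [0.001, -0.005, -1.0]]
force: [-4.1, -13.9, 2.5]
width: 0.0137
grasp_force: 40.0
```

```bash
python3 - <<'E'
from w import *
p=gaugeview("w11");cm=camera_model("wrist");band(p,np.array(cm["T"]),np.array(cm["K"]),range(248,256,3),240,310)
for n in ["top","scene"]:
    p,L=look(n);A=L[(abs(L[:,0]-90)<12)&(L[:,2]>66)&(L[:,2]<97)&(abs(L[:,1]-114)<40)];print(n,len(A),np.percentile(A,[1,50,99],axis=0).round(0).tolist())
E
```

```text
18.35 tcp loc [[ 90.1 115.4  80.6]] F local [ -0.26 -14.45] 2.5 w 0.0137
ends [ -4.2 109.2]
-12 72 23.5 74.4 | -4 419 17.6 82.0 | 4 1792 4.4 86.7 | 12 3027 0.6 87.3 | 20 3040 0.6 87.4 | 28 3028 0.5 87.3 | 36 3045 0.7 87.3 | 44 3037 0.6 87.3 | 52 3056 0.6 87.3 | 60 3047 0.6 87.3 | 68 3050 0.6 87.3 | 76 3070 0.6 87.2 | 84 3051 0.6 87.1 | 92 3062 0.6 87.1 | 100 3170 0.4 86.9 | 108 1369 0.6 79.5 | 
barrel 12771 [-50.8  91.6]
band 248 293 307 [[75.6, 98.0], [75.6, 106.5]]
band 251 293 307 [[77.4, 98.0], [77.4, 106.5]]
band 254 294 307 [[79.1, 98.5], [79.1, 106.4]]Traceback (most recent call last):
  File "<stdin>", line 4, in <module>
    return _quantile_unchecked(
        a, q, axis, out, overwrite_input, method, keepdims, weights)
    return _ureduce(a,
                    func=_quantile_ureduce_func,
    ...<5 lines>...
                    overwrite_input=overwrite_input,
                    method=method)
    r = func(a, **kwargs)
    result = _quantile(arr,
                       quantiles=q,
    ...<2 lines>...
                       out=out,
                       weights=wgt)
    slices_having_nans = np.isnan(arr[-1, ...])
                                  ~~~^^^^^^^^^
IndexError: index -1 is out of bounds for axis 0 with size 0
```

apply_moves(
  travel=[
    [0,0,0],
    [0,0,0],
    [0,0,0],
    [0,0,0],
    [0,0,0],
  ],
  spin=[0,0,0,0,0],
  hand=[5,5,5,5,5],
)

```text
t: 18.95
eef_pos: [0.659, -0.0629, 0.0806]
tool_rot: [[-0.964, 0.267, -0.002], [0.267, 0.964, -0.004], [0.001, -0.005, -1.0]]
force: [-5.9, -14.0, 2.1]
width: 0.0141
grasp_force: 40.0
```

apply_moves(
  travel=[
    [0,0,0],
    [0,0,0],
    [0,0,0],
    [0,0,0],
    [-0.3,-1,0],
    [-0.5,-1.9,0],
    [-0.5,-1.9,0],
    [-0.6,-1.9,0],
  ],
  spin=[0,0,0,0,0,0,0,0],
  hand=[5,5,5,5,5,5,5,5],
)

```text
t: 19.75
eef_pos: [0.6573, -0.0689, 0.0806]
tool_rot: [[-0.964, 0.267, -0.002], [0.267, 0.964, -0.003], [0.001, -0.004, -1.0]]
force: [-5.0, -10.6, 1.3]
width: 0.014
grasp_force: 40.0
```

apply_moves(
  travel=[
    [-0.5,-1.9,0],
    [-0.6,-1.9,0],
    [-0.5,-1.9,0],
    [-0.5,-1.9,0],
    [-0.6,-2,0],
    [-0.5,-1.9,0],
    [-0.5,-1.9,0],
    [-0.6,-1.9,0],
  ],
  spin=[0,0,0,0,0,0,0,0],
  hand=[5,5,5,5,5,5,5,5],
)

```text
t: 20.55
eef_pos: [0.6535, -0.0825, 0.0806]
tool_rot: [[-0.964, 0.267, -0.0], [0.267, 0.964, -0.001], [-0.0, -0.001, -1.0]]
force: [-1.6, -5.0, 0.8]
width: 0.0141
grasp_force: 40.0
```

apply_moves(
  travel=[
    [-0.5,-1.5,0],
    [-0.4,-1.5,0],
    [-0.4,-1.5,0],
    [0,0,0],
    [0,0,0],
    [0,0,0],
  ],
  spin=[0,0,0,0,0,0],
  hand=[5,5,5,5,5,5],
)

```text
t: 21.15
eef_pos: [0.6525, -0.0863, 0.0806]
tool_rot: [[-0.964, 0.267, 0.0], [0.267, 0.964, -0.0], [-0.0, -0.0, -1.0]]
force: [-0.8, -4.8, 0.1]
width: 0.0136
grasp_force: 40.0
```

```bash
python3 - <<'E'
from w import *
p=gaugeview("w12");cm=camera_model("wrist");band(p,np.array(cm["T"]),np.array(cm["K"]),range(248,256,3),340,420)
E
```

```text
21.15 tcp loc [[90.1 91.1 80.6]] F local [ 0.52 -4.79] 0.1 w 0.0136
ends [-29.6 109.1]
-36 9 25.1 75.8 | -28 1469 10.8 78.9 | -20 485 1.2 86.4 | -12 3029 0.5 87.1 | -4 3087 0.5 87.2 | 4 3025 0.5 87.1 | 12 3095 0.5 87.3 | 20 3070 0.5 87.2 | 28 3097 0.5 87.3 | 36 3088 0.5 87.3 | 44 3077 0.5 87.3 | 52 3082 0.4 87.2 | 60 3075 0.5 87.2 | 68 3082 0.4 87.2 | 76 3092 0.5 87.2 | 84 3104 0.4 87.1 | 92 3041 0.5 87.1 | 100 2546 0.5 86.9 | 108 1524 0.4 79.4 | 
barrel 13958 [-62.4  92.7]
band 248 340 351 [[75.7, 100.5], [75.6, 107.2]]
band 251 340 351 [[77.4, 100.5], [77.4, 107.3]]
band 254 340 350 [[79.2, 100.5], [79.2, 106.8]]
```

apply_moves(
  travel=[
    [-0.4,-1.5,0],
    [-0.4,-1.5,0],
    [-0.4,-1.5,0],
    [-0.4,-1.4,0],
    [-0.3,-1,0],
    [-0.2,-0.8,0],
    [0,0,0],
    [0,0,0],
  ],
  spin=[0,0,0,0,0,0,0,0],
  hand=[5,5,5,5,5,5,5,5],
)

```text
t: 22.0
eef_pos: [0.6504, -0.0937, 0.0806]
tool_rot: [[-0.964, 0.267, 0.0], [0.267, 0.964, 0.0], [-0.0, 0.0, -1.0]]
force: [1.2, -1.4, 0.9]
width: 0.0138
grasp_force: 40.0
```

apply_moves(
  travel=[
    [-0.2,-0.6,0],
    [0,-0.3,0],
    [0,0,0],
    [0,0,0],
  ],
  spin=[0,0,0,0],
  hand=[5,5,5,5],
)

```text
t: 22.4
eef_pos: [0.6502, -0.0947, 0.0806]
tool_rot: [[-0.964, 0.266, 0.0], [0.266, 0.964, 0.0], [-0.0, 0.0, -1.0]]
force: [0.7, -0.8, 1.0]
width: 0.0137
grasp_force: 40.0
```

```bash
python3 - <<'E'
from w import *
p=gaugeview("w13");cm=camera_model("wrist");band(p,np.array(cm["T"]),np.array(cm["K"]),range(248,256,3),355,440)
E
```

```text
22.4 tcp loc [[90.1 82.4 80.6]] F local [ 0.91 -0.53] 1.0 w 0.0137
ends [-31.3 109.1]
-36 137 20.9 85.3 | -28 4651 3.0 84.5 | -20 614 1.1 86.4 | -12 3052 0.4 87.1 | -4 3068 0.6 87.1 | 4 3019 0.4 87.1 | 12 3098 0.5 87.3 | 20 3094 0.5 87.3 | 28 3074 0.5 87.2 | 36 3085 0.5 87.3 | 44 3086 0.4 87.3 | 52 3075 0.5 87.2 | 60 3096 0.5 87.2 | 68 3070 0.5 87.3 | 76 3071 0.4 87.2 | 84 3101 0.4 87.1 | 92 3071 0.4 87.0 | 100 2335 0.5 87.0 | 108 1580 0.4 79.3 | 
block front y [-32.9 -27.5]
barrel 13709 [-62.6  87.1]
band 248 355 366 [[75.6, 100.2], [75.6, 106.9]]
band 251 355 366 [[77.4, 100.2], [77.4, 107.0]]
band 254 355 366 [[79.2, 100.2], [79.2, 107.0]]
```

apply_moves(
  travel=[
    [-0.2,-0.6,0],
    [-0.1,-0.4,0],
    [0,0,0],
    [0,0,0],
  ],
  spin=[0,0,0,0],
  hand=[5,5,5,5],
)

```text
t: 22.85
eef_pos: [0.6498, -0.0958, 0.0806]
tool_rot: [[-0.964, 0.267, 0.0], [0.267, 0.964, -0.0], [-0.0, 0.0, -1.0]]
force: [1.1, -1.3, 1.7]
width: 0.0139
grasp_force: 40.0
```

```bash
python3 - <<'E'
from w import *
s=sense();print(loc(s["eef_pos"][None]),s["force"][:2]@R)
E
```

```text
[[90.1052774  81.24051854 80.6227156 ]] [ 1.44189045 -0.94732005]
```

apply_moves(
  travel=[
    [0,0,0],
    [0,0,0],
    [0,0,0],
    [0,0,0],
    [0,0,0],
    [0,0,0],
  ],
  spin=[0,0,0,0,0,0],
  hand=[15,17,20,30,40,40],
)

```text
t: 23.45
eef_pos: [0.6497, -0.0957, 0.0805]
tool_rot: [[-0.964, 0.267, -0.0], [0.267, 0.964, 0.0], [0.0, 0.0, -1.0]]
force: [0.1, 0.2, 0.3]
width: 0.0392
grasp_force: 0.0
```

apply_moves(
  travel=[
    [0,0,10],
    [0,0,20],
    [0,0,30],
    [0,0,30],
    [0,0,20],
    [0,0,0],
    [0,0,0],
  ],
  spin=[0,0,0,0,0,0,0],
  hand=[40,40,40,40,40,40,40],
)

```text
t: 24.15
eef_pos: [0.6498, -0.0958, 0.1907]
tool_rot: [[-0.964, 0.267, 0.001], [0.267, 0.964, -0.0], [-0.001, 0.0, -1.0]]
force: [0.3, -0.2, 0.7]
width: 0.0401
grasp_force: 0.0
```

```bash
python3 - <<'E'
from w import *
p=gaugeview("w14");
p,L=look("wrist");handle(L[L[:,1]<112])
for q in ["top","scene"]:
    p,L=look(q);rollfit(L);handle(L[L[:,1]<130])
E
```

```text
24.15 tcp loc [[ 90.1  81.3 190.7]] F local [ 0.33 -0.15] 0.7 w 0.0401
ends [-53.5 108.9]
-60 58 10.1 84.4 | -52 168 3.7 84.8 | -44 1619 -1.1 99.3 | -36 1118 -1.1 85.1 | -28 1502 -0.8 84.2 | -20 420 -0.0 84.7 | -12 1008 -0.9 86.0 | -4 1012 -0.7 86.0 | 4 1007 -0.6 86.0 | 12 1012 -0.7 86.2 | 20 1022 -0.6 86.2 | 28 1013 -0.8 86.2 | 36 1022 -0.8 86.2 | 44 1011 -0.7 86.3 | 52 1017 -0.8 86.3 | 60 1008 -0.6 86.2 | 68 1008 -0.7 86.1 | 76 989 -0.8 86.0 | 84 1042 -0.7 86.1 | 92 1025 -0.8 85.9 | 100 819 -0.5 85.9 | 108 509 -0.7 78.4 | 
rib y [-58.8 -43.5]
block front y [-66.  -29.4]
barrel 6115 [-62.6  94.9]
handle 833 ((89.1068115234375, 81.10968017578125), (25.460054397583008, 13.94068431854248), 0.2544954717159271)
rib 2521 ((-0.15734481811523438, -51.32075881958008), (39.72673416137695, 17.18201446533203), 0.36985212564468384)
ends [-57.7 109.3]
-60 11 -1.6 86.1 | -52 15 -1.4 86.4 | -44 85 0.6 96.7 | -36 23 2.5 87.5 | 4 42 -3.4 87.8 | 12 101 -0.1 88.2 | 20 103 -0.1 88.0 | 28 98 -0.3 88.2 | 36 100 -0.4 88.5 | 44 99 -0.4 88.4 | 52 98 0.1 88.5 | 60 101 -0.5 88.0 | 68 99 -0.0 88.6 | 76 97 -0.1 87.9 | 84 100 -0.1 87.4 | 92 98 -0.5 87.5 | 100 88 -0.2 87.1 | 108 48 -0.5 80.5 | 
handle 5 ((77.5262451171875, 82.0206069946289), (10.605741500854492, 0.7765780091285706), 80.31475067138672)
rib 182 ((-0.037273406982421875, -51.43864440917969), (39.61528778076172, 16.247793197631836), 1.5865020751953125)
ends [-58.2 109.8]
-60 7 23.3 75.9 | -52 8 23.8 77.7 | -44 14 23.4 80.3 | -36 20 23.4 86.0 | -12 6 1.2 90.1 | -4 10 1.0 88.6 | 4 23 7.8 89.4 | 12 13 19.9 84.6 | 20 13 22.2 72.8 | 28 11 22.5 72.8 | 68 16 18.9 82.4 | 76 32 19.3 80.7 | 84 22 20.1 80.0 | 92 10 22.5 72.8 | 100 64 4.3 80.8 | 108 39 3.0 79.7 | 
handle 109 ((89.78641510009766, 81.20693969726562), (13.494742393493652, 25.4449520111084), 89.19905090332031)
rib 4 ((-23.2503662109375, -608.7244873046875), (0.2854536473751068, 4.008792877197266), 14.14892292022705)
```

View pics/w14.png

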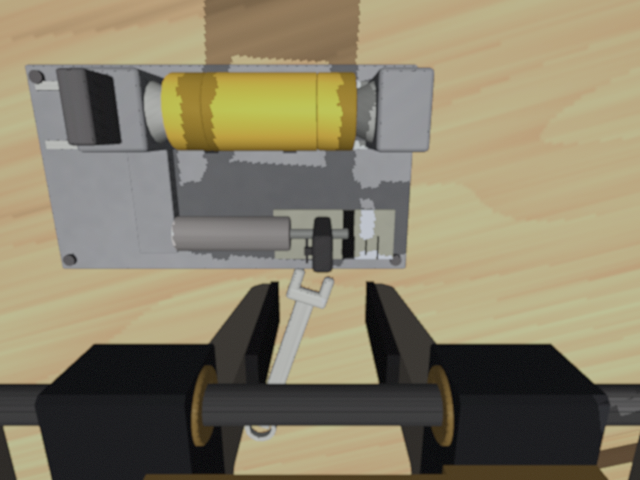

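```bash
python3 -c "
from plant import *
print(job_done())"
```

```text
the job is handed in; nothing more can be done
None
```

The job is done and handed in after about 24 s of the 72 s: the roller hangs level between the two cones clear of the rests, after I held the gauge near 34 mm (in the band) for over a second and led the handle back to about 0.4 mm; the other rollers and the wrench were not touched.

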